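Turn the mug tree and hang the last mug

ROBOT

A 6-joint arm with a two-finger parallel gripper is mounted at the origin on a cart in front of the work surface, level with it; the furniture and walls round the work are solid. World frame = base frame: x ahead of the robot, y to its left, z up, the work surface at z = 0. Lengths are in m, angles in rad, forces in N, time in s.
With the tool pointing down it reaches from about 0.4 to 0.825 m from the base axis. Payload 7 kg.
Tool frame: the origin (TCP) lies at the very end of the fingers, on their centre line; the grasp point (between the pads) lies 19 mm behind it; z points along the fingers, x is the direction in which the jaws open and shut, and the axes are right-handed (so a half turn about z gives the same grasp; the last joint's range is limited). The gripper opens to 88 mm and grips with 3 to 60 N. Pads are 19 mm wide; open, the fingers measure 130 mm over their backs; the gripper's body (78 mm by 193 mm) begins 47 mm behind the grasp point.
Start: joints at [1.582, 0.359, 0.012, 0, -1.224, -0.288], TCP at [0.184, 0.649, 0.227] pointing down, gripper open.
Joint ranges: [-3.07, 3.07], [-1.43, 2.12], [-1.02, 1.25], [-3.03, 1.67], [-3.05, -0], [-3.03, 3.03]. Speed limits (rad/s): [2.39, 2.39, 3.01, 3.14, 3.14, 3.14].

INTERFACE

Orientations are given as [roll, pitch, yaw] about the fixed x, y, z axes, in that order (R = Rz(yaw) Ry(pitch) Rx(roll)).
In Python, from station import telemetry, grab_frame, arm, regions_of, pinpoint gives the robot as it stands. The module is installed in compiled form; this text tells all that it offers.
- The arm moves only by the shell command python3 -m inch 'ROWS' [FORCE]. ROWS is text: rows parted by semicolons, each of 7 numbers parted by spaces: the opening, from 0 (shut) to 1 (fully open), then the shift along the world's x, y, z in cm, then the turn, a rotation vector about the world's x, y, z in degrees. A call has 1 to 12 rows; each row is the pose to reach, as a shift and turn from the pose measured when the call began; what a row does not reach only later rows make up. A row lasts 1/8 s, in which the tool goes at most 62.5 mm and 10.7 degrees, less where a joint would pass 70% of its speed; a pose out of reach is approached as far as the arm can. A call with a gripper value outside its range is refused whole. The fingers move at their own pace and stop on an object; FORCE is the grip in N (left out, the last holds). Time passes only in rows, so rows that repeat a pose let the fingers close. It gives the time, the measured TCP pose, the force and the opening at its end, in the units of the state.
- telemetry.get_state(): the state, without advancing time (a new reading comes with each control period).
- grab_frame(name): name is "side" or "top"; returns a dict with "pixels" (480x640x3 uint8, red, green, blue), "fx", "fy", "cx", "cy" (pixels), "dist_coeffs" ([k1, k2, p1, p2, k3] as OpenCV has them; the pictures are not rectified), "R" (3x3) and "t" (3): a world point X has camera coordinates R X + t. Camera axes: x right, y down, z forward; pixel columns grow to the right and rows downward; lengths in m; the calibration is good to about 2 mm. A picture is of the moment at which its call begins. There is no depth.
- arm.job_done(): hands the job in, once; it reports no verdict.
Trained networks look in the newest picture that a camera, given by its name, has taken for a name from the list of things; names that differ only in an ending like _2 or _b are one class to them, and where a whole thing is asked for, a point or a joint stands for the part that bears it (a point fixed in the world has none). Each returns a list of dicts, best first, with "p" (0 to 1); they miss things now and then, are a little off and sometimes report something else, mostly with a low value. They report only what shows in the picture. A call takes as long as a camera call.
- regions_of(camera, name): "pixels" (480x640 bool, what is visible of it) and "bbox" ([left, top, right, bottom] in pixels, round what is visible of it).
- pinpoint(camera, name): "location" ([column, row] in pixels: a listed point, or the origin of a listed thing).
The state is a dict: "t": time; "q": joint angles; "qd": joint speeds; "joint_efforts": joint torques, N m; "eef_pos": TCP position; "ee_rot": TCP orientation; "force": force on the tool from outside, world axes, zero at the start; "moment": the same for the moment, N m; "width": finger opening in m.
Only numpy, scipy, OpenCV 4.12 (cv2) and the standard library are available. Lean on these libraries where they do the work, as an engineer would, in place of code of your own. Each camera call takes 0.05 s, during which the arm holds its last target. There are 200 camera calls.

TASK

Push the mug tree round by its arms until its empty hook points towards you, at the front edge of the worktop; then take the plain white mug from the worktop and hang it on that hook by its handle and let go (it may still swing a little). Leave the bean tin, the spice jar and the peeler where they are.

Things in the scene. Friction and masses are not known exactly. Their poses are not given: they have to be found in the camera images.
- tree: Mug tree fixed to the worktop: round wooden foot 150 mm across, 26 mm high at the 17 mm post; origin on the post's axis at worktop level, axes as the world's. A wooden hub (30 mm across, top 260 mm high) turns on it with three dark, vinyl-coated 8 mm round arms; seen from above the two loaded arms stand 130 degrees either side of the empty one, the hook to use.
- tree_head (a joint): turn of the hub about the post (rad), counter-clockwise from above positive; at 0 and each whole turn the empty hook points to -x (to the robot). It turns either way past the front and stays where it is left: friction 0.07 N m, about 0.6 N at an arm's tip. Push an arm sideways near its tip.
- hook_tip (a point): centre of the 11 mm ball on the upturned tip of the empty arm: 124 mm from the post's axis, 262 mm high. All three arms are alike: they leave the axis at 233 mm height, rise evenly to 249 mm at 113 mm from the axis, then turn up to the ball.
- hook_seat (a point): point on the empty arm's centre line 95 mm from the post's axis, 246 mm high, in the middle of where the mug's handle is to rest; its x axis points from the tip to the post, z up
- load_tip0 (a point): ball at the tip of the loaded arm 130 degrees counter-clockwise (from above) of the empty one. Each loaded arm carries a patterned mug fixed on it, crosswise below the arm about 70 mm from the axis: it reaches 123 mm from the axis and from about 240 down to 129 mm height; its handle's top is 256 mm high, inside 92 mm from the axis.
- load_tip1 (a point): the same on the other loaded arm, 130 degrees clockwise of the empty one
- mug: the mug to hang: plain white, straight, 66 mm in diameter, 85 mm high, wall 3.5 mm, 0.13 to 0.25 kg, upright on the worktop; origin at the centre of its underside, z up. Its handle, a D loop of 9 mm round bar, is on its own -y side and reaches 68 mm from the mug's axis; the opening runs from 33 to 58 mm out and 25 to 67 mm up, its axis along the mug's x.
- mug_eye (a point): centre of the opening in the mug's handle (mug frame: 46 mm along -y, 46 mm up). Once hung and let go the mug swings down about the arm until it lies with its handle up; it goes on swinging gently for a few seconds.
- bean_tin: bystander: tin, 75 mm in diameter, 58 mm high, origin at the centre of its underside; it and the mug may stand at either side
- spice_jar: bystander: small jar, 49 mm in diameter, 88 mm high, origin at the centre of its underside, in front of the tree
- peeler: bystander: kitchen peeler, 170 x 25 x 18 mm, lying left of the tree; origin at the centre of its underside, length along its x

How it is judged:
By the outcome, as a careful person would: the job done as asked, in the order asked, and still so for the second after the job is handed in, with the robot touching nothing.
It also fails if it takes over 72 s, if anything falls off the work surface, if the arm or the gripper's body presses on something with over 40 N, if the wrist force passes 120 N, or if a joint passes its speed limit or range.

## Working session

There is one attempt and no reset: what is moved stays moved. The work goes in short steps, Python scripts to look and compute and a shell command to move; the robot and the scene stay as the last step left them, time stands still between calls to the robot, and variables do not carry over. Pictures are saved under pics/ and viewed, about 8 in all and at most 12, crops included, and the job is handed in when it is done.

```bash
mkdir -p pics; cat > h.py <<'E'
import numpy as np, cv2
from station import telemetry, grab_frame, arm, regions_of, pinpoint
def cam(n,f=None):
    f=f or grab_frame(n); K=np.array([[f['fx'],0,f['cx']],[0,f['fy'],f['cy']],[0,0,1]]); return f,K,np.array(f['dist_coeffs']),np.array(f['R']),np.array(f['t'])
def ray(c,px):
    f,K,d,R,t=c; u=cv2.undistortPoints(np.array([[px]],float),K,d)[0,0]
    return -R.T@t, R.T@np.array([u[0],u[1],1])
def onz(c,px,z):
    o,d=ray(c,px); return o+d*(z-o[2])/d[2]
def tri(rs):
    A=0;b=0
    for o,d in rs:
        d=d/np.linalg.norm(d);P=np.eye(3)-np.outer(d,d);A=A+P;b=b+P@o
    return np.linalg.solve(A,b)
def proj(c,X):
    f,K,d,R,t=c; return cv2.projectPoints(np.array(X,float).reshape(-1,3),cv2.Rodrigues(R)[0],t,K,d)[0][:,0]
E
cat > look.py <<'E'
from h import *
import sys
tag=sys.argv[1]
C={n:cam(n) for n in('side','top')}
Z=dict(tree=0,hook_tip=.262,load_tip0=.262,load_tip1=.262,mug=0,mug_eye=.046,bean_tin=0,spice_jar=0,peeler=0)
np.set_printoptions(precision=3,suppress=True)
for k in (sys.argv[2].split(',') if len(sys.argv)>2 else Z):
    rs=[]
    for n,c in C.items():
        for i,r in enumerate(pinpoint(n,k)[:2]):
            print(k,n,round(r['p'],2),np.round(r['location']),onz(c,r['location'],Z[k]))
            if i==0: rs.append(ray(c,r['location']))
    if len(rs)==2: print('   tri',tri(rs))
for n,c in C.items(): cv2.imwrite(f'pics/{tag}_{n}.png',c[0]['pixels'][...,::-1])
cv2.imwrite(f'pics/{tag}.png',cv2.resize(np.vstack([c[0]['pixels'] for c in C.values()]),(0,0),fx=.62,fy=.62)[...,::-1])
print(telemetry.get_state()['t'],[np.round(c[3].T@-c[4],3) for c in C.values()])
E
python3 look.py a
```

```text
tree side 0.73 [350. 304.] [0.59 0.19 0.  ]
tree top 0.88 [332. 232.] [0.596 0.185 0.   ]
tree top 0.61 [235. 228.] [0.621 0.43  0.   ]
   tri [0.592 0.185 0.004]
hook_tip side 0.6 [422. 196.] [0.724 0.17  0.262]
hook_tip top 0.69 [333. 148.] [0.723 0.179 0.262]
   tri [0.725 0.179 0.259]
load_tip0 side 0.76 [319. 180.] [0.517 0.283 0.262]
load_tip0 side 0.75 [318. 208.] [0.518 0.094 0.262]
load_tip0 top 0.96 [291. 239.] [0.527 0.278 0.262]
load_tip0 top 0.93 [383. 242.] [0.509 0.087 0.262]
   tri [0.522 0.277 0.265]
load_tip1 side 0.76 [319. 180.] [0.517 0.283 0.262]
load_tip1 side 0.75 [318. 208.] [0.518 0.094 0.262]
load_tip1 top 0.96 [291. 239.] [0.527 0.278 0.262]
load_tip1 top 0.93 [383. 242.] [0.509 0.087 0.262]
   tri [0.522 0.277 0.265]
mug side 0.94 [307. 259.] [0.485 0.425 0.   ]
mug side 0.68 [317. 182.] [0.499 1.164 0.   ]
mug_eye side 0.56 [419. 193.] [0.87  0.879 0.046]
mug_eye top 0.61 [223. 261.] [0.528 0.455 0.046]
   tri [0.637 0.416 0.177]
bean_tin side 0.75 [270. 344.] [0.424 0.037 0.   ]
bean_tin top 0.61 [400. 300.] [0.417 0.026 0.   ]
bean_tin top 0.34 [333. 147.] [0.826 0.171 0.   ]
   tri [0.42  0.028 0.005]
spice_jar side 0.91 [277. 294.] [0.419 0.235 0.   ]
spice_jar top 0.73 [309. 302.] [0.424 0.251 0.   ]
   tri [ 0.421  0.251 -0.008]
peeler side 0.69 [356. 257.] [0.617 0.437 0.   ]
peeler top 0.65 [234. 233.] [0.609 0.435 0.   ]
   tri [0.613 0.435 0.   ]
1.0 [array([ 0.527, -0.725,  0.549]), array([0.254, 0.22 , 1.489])]
```

View pics/a.png

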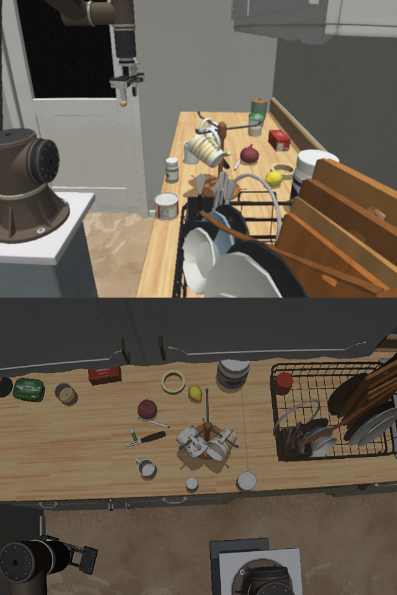

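```bash
python3 - <<'E'
import cv2,numpy as np
a=cv2.imread('pics/a_top.png')[150:350,180:430];b=cv2.imread('pics/a_side.png')[140:370,220:480]
a=cv2.resize(a,(700,560));b=cv2.resize(b,(0,0),fx=2.5,fy=2.5)
cv2.imwrite('pics/a_tc.png',a)
E
```

```text
(no output)
```

View pics/a_tc.png

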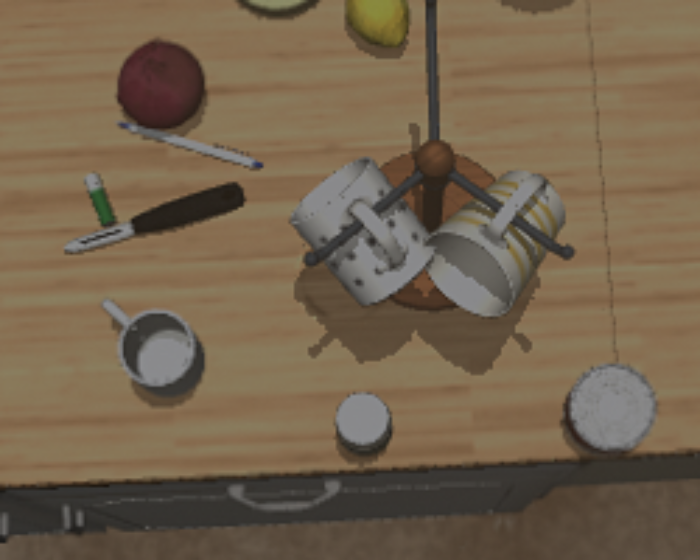

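The top view shows the tree's empty arm pointing away (+x) from the hub at top px (335,206). The mug is at (237,274), with its handle to the upper left. The jar is at (309,302), the tin at (400,300), and the peeler at (234,233).

```bash
cat > mugfit.py <<'E'
from h import *
from scipy.optimize import minimize
def model(c,x,y,yaw,z0=0):
    a=np.linspace(0,2*np.pi,40); M=np.zeros((480*2,640*2),np.uint8)
    Rz=np.array([[np.cos(yaw),-np.sin(yaw),0],[np.sin(yaw),np.cos(yaw),0],[0,0,1]])
    T=lambda P:(proj(c,np.array(P)@Rz.T+[x,y,z0])*2*16).round().astype(np.int32)
    cyl=[[.033*np.cos(t),.033*np.sin(t),z] for t in a for z in(0,.085)]
    cv2.fillConvexPoly(M,cv2.convexHull(T(cyl)),1,8,4)
    D=np.linalg.norm(c[3]@np.array([x,y,.05+z0])+c[4]); w=max(1,int(round(.009*c[1][0,0]/D*2)))
    h=np.array([[0,-.030,.0205],[0,-.054,.0205],[0,-.0625,.030],[0,-.0625,.062],[0,-.054,.0715],[0,-.030,.0715]])
    cv2.polylines(M,[T(h)],False,1,w,8,4); return M
def fit(x0,cams=('side','top'),z0=0):
    L=[]
    for n in cams:
        c=cam(n); 
        rs=[r for r in regions_of(n,'mug') if np.linalg.norm(proj(c,[x0[0],x0[1],.04+z0])[0]-[(r['bbox'][0]+r['bbox'][2])/2,(r['bbox'][1]+r['bbox'][3])/2])<25]
        print(n,[(round(r['p'],2),r['bbox']) for r in rs])
        if rs: L.append((c,cv2.resize(rs[0]['pixels'].astype(np.uint8),(1280,960),interpolation=0)))
    def cost(p):
        s=0
        for c,m in L:
            M=model(c,*p,z0); s+=1-(M&m).sum()/(M|m).sum()
        return s/len(L)
    best=min((minimize(cost,[x0[0],x0[1],yy],method='Nelder-Mead',options=dict(initial_simplex=[[x0[0],x0[1],yy],[x0[0]+.01,x0[1],yy],[x0[0],x0[1]+.01,yy],[x0[0],x0[1],yy+.3]])) for yy in x0[2]),key=lambda r:r.fun)
    print('mug',best.x.round(4),'handle dir deg',np.degrees(best.x[2])-90,'cost',best.fun); return best.x
E
python3 - <<'E'
from mugfit import *
np.set_printoptions(precision=4,suppress=True)
c=cam('top')
print('rim',onz(c,[236.4,273.2],.085),'hub',onz(c,[335.4,206.4],.255),'cab edge z.5',onz(c,[300,88],.5),onz(c,[300,88],.7))
x=onz(c,[236.4,273.2],.085)
fit([x[0],x[1],np.radians([110,138,165])])
fit([x[0],x[1],np.radians([110,138,165])],('top',))
s=telemetry.get_state()
for k in('eef_pos','ee_rot','q','force','width'):print(k,np.array(s[k]))
E
```

```text
rim [0.4901 0.4178 0.085 ] hub [0.5937 0.181  0.255 ] cab edge z.5 [0.7503 0.2395 0.5   ] [0.65   0.2356 0.7   ]
side [(0.7, [296.1, 225.5, 321.7, 265.7])]
top [(0.86, [216.5, 258.5, 254.2, 291.4])]
mug [0.4896 0.4207 2.3707] handle dir deg 45.83137210945981 cost 0.3074392697414466
top [(0.73, [214.6, 258.9, 254.1, 292.0])]
mug [0.4892 0.422  2.3315] handle dir deg 43.585334805369115 cost 0.15267403645055277
eef_pos [0.1845 0.6493 0.2265]
ee_rot [-3.1416 -0.     -1.8476]
q [ 1.5821  0.3586  0.0119  0.     -1.2241 -0.2881]
force [-0.5714 -0.2643  0.3539]
width 0.08719154816226429
```

```bash
python3 - <<'E'
import cv2,numpy as np
a=cv2.imread('pics/a_side.png')[0:130,350:640];b=cv2.imread('pics/a_top.png')[0:130,190:480]
cv2.imwrite('pics/a_cab.png',cv2.convertScaleAbs(cv2.resize(np.vstack([a,b]),(0,0),fx=2.2,fy=2.2),alpha=1.6))
E
```

```text
(no output)
```

View pics/a_cab.png

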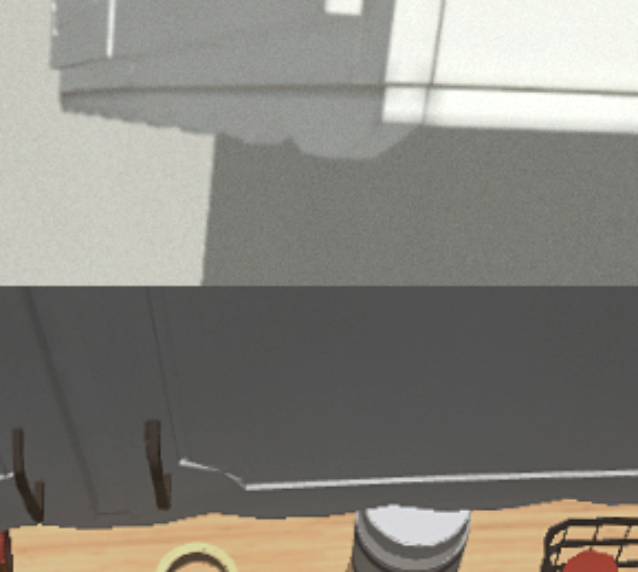

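```bash
python3 - <<'E'
from h import *
s=cam('side');t=cam('top')
for p in ([378,50],[430,59],[482,65],[500,70]):
    o,d=ray(s,p); k=d[0]/d[2]
    for q in ([300,104],[420,98]):
        o2,d2=ray(t,q); m=d2[0]/d2[2]
        # x=o0+k(z-o2)= o2x+m(z-o2z)
        z=(o2[0]-m*o2[2]-o[0]+k*o[2])/(k-m); print(p,q,'z',round(z,3),'x',round(o[0]+k*(z-o[2]),3),'y side',round(o[1]+d[1]*(z-o[2])/d[2],2))
E
```

```text
[378, 50] [300, 104] z 0.523 x 0.708 y side 0.96
[378, 50] [420, 98] z 0.523 x 0.709 y side 0.97
[430, 59] [300, 104] z 0.522 x 0.708 y side 0.13
[430, 59] [420, 98] z 0.522 x 0.71 y side 0.13
[482, 65] [300, 104] z 0.526 x 0.707 y side -0.16
[482, 65] [420, 98] z 0.526 x 0.708 y side -0.16
[500, 70] [300, 104] z 0.524 x 0.708 y side -0.22
[500, 70] [420, 98] z 0.524 x 0.709 y side -0.22
```

Cabinet lip found at x≈0.708, z≈0.523, so I'll keep the TCP at x<0.63. I'll push the loaded arm tip0 counter-clockwise first, then the empty arm. I'm moving to behind tip0 now.

```bash
python3 -m inch '0 1 -1 4 0 0 -5;0 4 -4 8 0 0 -15;0 8 -8 9 0 0 -25;0 12 -12 9 0 0 -35;0 16 -16 9 0 0 -45;0 20 -20 9 0 0 -55;0 24 -24 9 0 0 -65;0 28 -27 9 0 0 -75;0 31 -30 9 0 0 -85;0 34 -33 9 0 0 -95;0 36 -35 9 0 0 -105;0 36.5 -35.4 9 0 0 -115' 10; python3 -m inch '0 0 0 0 0 0 -10;0 0 0 0 0 0 -20;0 0 0 0 0 0 -26;0 0 0 -3 0 0 -26;0 0 0 -4 0 0 -26;0 0 0 -4 0 0 -26'
```

```text
t: 2.95
eef_pos: [0.5506, 0.2937, 0.3164]
ee_rot: [-3.141, 0.0, 2.421]
force: [0.2, 0.4, -0.2]
width: 0.0007
t: 3.7
eef_pos: [0.5504, 0.2934, 0.276]
ee_rot: [-3.14, 0.001, 1.967]
force: [0.6, 0.6, 0.8]
width: 0.0002
```

```bash
python3 - <<'E'
import numpy as np
p=np.array([.593,.184]);c=np.array([.5504,.2934])
for a in range(116,237,10):
    q=p+.12*np.array([np.cos(np.radians(a)),np.sin(np.radians(a))]); print(a,((q-c)*100).round(1))
E
python3 -m inch '0 0 0 -1.5 0 0 0;0 0 0 -2.7 0 0 0;0 0 0 -2.7 0 0 0'
```

```text
116 [-1.  -0.2]
126 [-2.8 -1.2]
136 [-4.4 -2.6]
146 [-5.7 -4.2]
156 [-6.7 -6.1]
166 [-7.4 -8. ]
176 [ -7.7 -10.1]
186 [ -7.7 -12.2]
196 [ -7.3 -14.2]
206 [ -6.5 -16.2]
216 [ -5.4 -18. ]
226 [ -4.1 -19.6]
236 [ -2.5 -20.9]
t: 4.08
eef_pos: [0.5499, 0.293, 0.2476]
ee_rot: [-3.138, 0.002, 1.967]
force: [0.4, -0.0, 0.8]
width: 0.0006
```

```bash
python3 -m inch '0 -1 -0.2 0.1 0 0 4;0 -2.8 -1.2 0.1 0 0 13;0 -4.4 -2.6 0.1 0 0 23;0 -5.7 -4.2 0.1 0 0 33;0 -6.7 -6.1 0.1 0 0 43;0 -7.4 -8 0.1 0 0 53;0 -7.7 -10.1 0.1 0 0 63;0 -7.7 -12.2 0.1 0 0 73;0 -7.3 -14.2 0.1 0 0 83;0 -6.5 -16.2 0.1 0 0 93;0 -5.4 -18 0.1 0 0 103;0 -4.1 -19.6 0.1 0 0 113'; python3 look.py b hook_tip,load_tip0
```

```text
t: 5.58
eef_pos: [0.5091, 0.0964, 0.2492]
ee_rot: [-3.138, 0.002, -2.338]
force: [0.1, 1.3, 0.2]
width: 0.0007
hook_tip side 0.61 [344. 176.] [0.574 0.311 0.262]
hook_tip top 0.88 [282. 220.] [0.569 0.294 0.262]
   tri [0.571 0.294 0.266]
load_tip0 side 0.82 [318. 211.] [0.517 0.076 0.262]
load_tip0 side 0.71 [420. 202.] [0.712 0.131 0.262]
load_tip0 top 0.75 [360. 154.] [0.706 0.123 0.262]
load_tip0 top 0.61 [233. 228.] [0.556 0.398 0.262]
   tri [0.602 0.115 0.283]
5.875 [array([ 0.527, -0.725,  0.549]), array([0.254, 0.22 , 1.489])]
```

View pics/b.png

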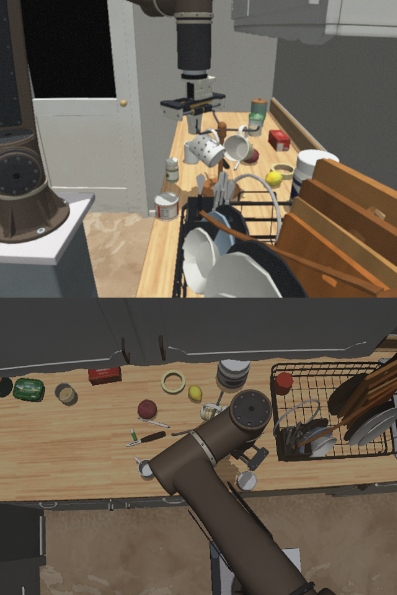

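The hub turned as planned: the hook is now at about 102° by top px (282,220), and the mug, tin and jar look untouched. I'll push slightly further, then hop over to the empty arm.

```bash
python3 -m inch '0 1.1 -0.8 0 0 0 7;0 2.4 -1.6 0 0 0 14;0 2.4 -1.6 0 0 0 14;0 2.2 -1.2 3 0 0 14;0 2.4 -1 6 0 0 10;0 3 2 6 0 0 0;0 3.5 5 6 0 0 -10;0 4 8 6 0 0 -20;0 4.6 11 6 0 0 -30;0 5.2 14 6 0 0 -40;0 6 17 6 0 0 -50;0 7 18.7 6 0 0 -60'; python3 -m inch '0 0 0 0 0 0 -10;0 0 0 0 0 0 -20;0 0 0 0 0 0 -30;0 0 0 0 0 0 -40;0 0 0 0 0 0 -50;0 0 0 0 0 0 -60;0 0 0 0 0 0 -69;0 0 0 0 0 0 -69'; python3 look.py c hook_tip,load_tip0
```

```text
t: 7.38
eef_pos: [0.578, 0.2865, 0.3088]
ee_rot: [-3.138, 0.002, 2.881]
force: [-0.6, -0.3, 0.5]
width: 0.0006
t: 8.38
eef_pos: [0.5773, 0.287, 0.3089]
ee_rot: [-3.138, 0.002, 1.676]
force: [-0.3, -1.2, -0.0]
width: 0.0001
hook_tip side 0.95 [331. 182.] [0.544 0.263 0.262]
hook_tip top 0.66 [285. 233.] [0.54  0.289 0.262]
   tri [0.543 0.29  0.254]
load_tip0 side 0.96 [333. 216.] [0.545 0.051 0.262]
load_tip0 side 0.86 [423. 195.] [0.728 0.178 0.262]
load_tip0 top 0.76 [346. 152.] [0.711 0.151 0.262]
load_tip0 top 0.7 [389. 225.] [0.545 0.071 0.262]
   tri [0.624 0.144 0.259]
8.675 [array([ 0.527, -0.725,  0.549]), array([0.254, 0.22 , 1.489])]
```

```bash
python3 - <<'E'
import numpy as np
p=np.array([.593,.184]);c=np.array([.5773,.287])
for a in range(96,177,10):
    q=p+.10*np.array([np.cos(np.radians(a)),np.sin(np.radians(a))]); print(a,((q-c)*100).round(1))
E
```

```text
96 [ 0.5 -0.4]
106 [-1.2 -0.7]
116 [-2.8 -1.3]
126 [-4.3 -2.2]
136 [-5.6 -3.4]
146 [-6.7 -4.7]
156 [-7.6 -6.2]
166 [-8.1 -7.9]
176 [-8.4 -9.6]
```

```bash
python3 -m inch '0 0.5 -0.4 -4 0 0 0;0 0.5 -0.4 -7.3 0 0 0;0 0.5 -0.4 -7.3 0 0 0;0 -1.2 -0.7 -7.3 0 0 10;0 -2.8 -1.3 -7.3 0 0 20;0 -4.3 -2.2 -7.3 0 0 30;0 -5.6 -3.4 -7.3 0 0 40;0 -6.7 -4.7 -7.3 0 0 50;0 -7.6 -6.2 -7.3 0 0 60;0 -8 -7.6 -7.3 0 0 69;0 -8.1 -7.9 -7.3 0 0 70;0 -8.1 -7.9 -7.3 0 0 70'; python3 look.py d hook_tip,load_tip0
```

```text
t: 10.18
eef_pos: [0.4974, 0.208, 0.2369]
ee_rot: [-3.139, 0.003, 2.897]
force: [-0.2, -0.6, -0.4]
width: 0.0007
hook_tip side 0.8 [298. 195.] [0.477 0.172 0.262]
hook_tip side 0.67 [402. 213.] [0.669 0.069 0.262]
load_tip0 side 0.81 [398. 181.] [0.691 0.279 0.262]
load_tip0 side 0.62 [398. 210.] [0.664 0.083 0.262]
load_tip0 top 0.89 [378. 170.] [0.668 0.086 0.262]
load_tip0 top 0.41 [294. 166.] [0.686 0.264 0.262]
   tri [0.656 0.092 0.314]
10.475 [array([ 0.527, -0.725,  0.549]), array([0.254, 0.22 , 1.489])]
```

```bash
python3 -m inch '0 0.2 2 0 0 0 0;0 0.2 3 2 0 0 0;0 0 6 6 0 0 0;0 0 12 6 0 0 0;0 0 18 6 0 0 0;0 0 18 6 0 0 0'; python3 look.py e hook_tip,load_tip0,tree,mug; python3 - <<'E'
import cv2
a=cv2.imread('pics/e_top.png')[130:330,190:440]
cv2.imwrite('pics/e_tc.png',cv2.resize(a,(750,600)))
E
```

```text
t: 11.22
eef_pos: [0.4963, 0.3923, 0.2937]
ee_rot: [-3.136, 0.001, 2.902]
force: [-0.5, -0.7, -0.9]
width: 0.0006
hook_tip side 0.82 [298. 192.] [0.476 0.189 0.262]
hook_tip top 0.95 [335. 265.] [0.466 0.188 0.262]
   tri [0.471 0.189 0.261]
load_tip0 side 0.72 [400. 208.] [0.668 0.094 0.262]
load_tip0 side 0.66 [400. 182.] [0.697 0.273 0.262]
load_tip0 top 0.73 [382. 168.] [0.672 0.077 0.262]
load_tip0 top 0.63 [291. 168.] [0.682 0.272 0.262]
   tri [0.668 0.078 0.268]
tree side 0.74 [351. 307.] [0.591 0.179 0.   ]
tree top 0.96 [334. 231.] [0.6   0.181 0.   ]
   tri [0.595 0.18  0.   ]
mug side 0.65 [306. 259.] [0.482 0.421 0.   ]
mug top 0.92 [236. 283.] [0.48  0.431 0.   ]
mug top 0.62 [398. 297.] [0.424 0.031 0.   ]
   tri [ 0.482  0.432 -0.005]
11.725 [array([ 0.527, -0.725,  0.549]), array([0.254, 0.22 , 1.489])]
```

View pics/e_tc.png

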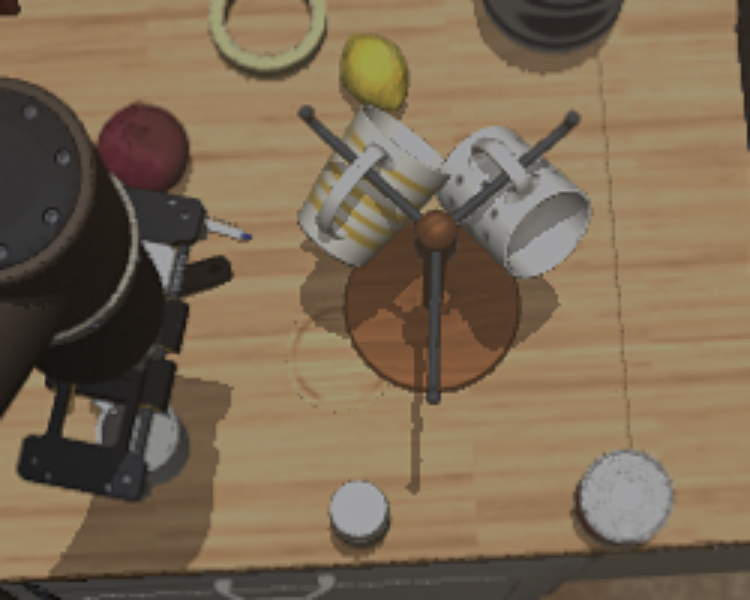

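The hook now points to the front: tip at crop (433,397), hub at (436,230), within about 3° of -x. The jar, tin and peeler are undisturbed. Next I'll grasp the mug.

```bash
python3 -m inch '1 -0.7 2.9 0 0 0 -10;1 -0.7 2.9 0 0 0 -20;1 -0.7 2.9 0 0 0 -31;1 -0.7 2.9 -5 0 0 -31;1 -0.7 2.9 -10 0 0 -31;1 -0.7 2.9 -15 0 0 -31;1 -0.7 2.9 -18 0 0 -31;1 -0.7 2.9 -18 0 0 -31' 15; python3 - <<'E'
from mugfit import *
fit([.489,.421,np.radians([120,138,155])],('side',))
a=cam('side')[0]['pixels'][190:310,240:400];b=cam('top')[0]['pixels'][220:340,170:330]
cv2.imwrite('pics/f.png',cv2.resize(np.hstack([a,b]),(0,0),fx=2.5,fy=2.5)[...,::-1])
E
```

```text
t: 12.72
eef_pos: [0.4893, 0.4147, 0.1139]
ee_rot: [-3.134, 0.002, 2.356]
force: [0.2, 0.6, -0.2]
width: 0.075
side []Traceback (most recent call last):
  File "<stdin>", line 2, in <module>
  File "mugfit.py", line 24, in fit
    best=min((minimize(cost,[x0[0],x0[1],yy],method='Nelder-Mead',options=dict(initial_simplex=[[x0[0],x0[1],yy],[x0[0]+.01,x0[1],yy],[x0[0],x0[1]+.01,yy],[x0[0],x0[1],yy+.3]])) for yy in x0[2]),key=lambda r:r.fun)
  File "mugfit.py", line 24, in <genexpr>
    best=min((minimize(cost,[x0[0],x0[1],yy],method='Nelder-Mead',options=dict(initial_simplex=[[x0[0],x0[1],yy],[x0[0]+.01,x0[1],yy],[x0[0],x0[1]+.01,yy],[x0[0],x0[1],yy+.3]])) for yy in x0[2]),key=lambda r:r.fun)
              ~~~~~~~~^^^^^^^^^^^^^^^^^^^^^^^^^^^^^^^^^^^^^^^^^^^^^^^^^^^^^^^^^^^^^^^^^^^^^^^^^^^^^^^^^^^^^^^^^^^^^^^^^^^^^^^^^^^^^^^^^^^^^^^^^^^^^^^^^^^^^^^^^^^^^^^^^^^^^^^^^^^
    res = _minimize_neldermead(fun, x0, args, callback, bounds=bounds,
                               **options)
    fsim[k] = func(sim[k])
              ~~~~^^^^^^^^
    fx = function(np.copy(x), *(wrapper_args + args))
  File "mugfit.py", line 23, in cost
    return s/len(L)
           ~^~~~~~~
ZeroDivisionError: division by zero
```

```bash
python3 -m inch '1 0 0.6 0 0 0 0;1 0 0.6 0 0 0 0'; python3 - <<'E'
from h import *
c=cam('side'); a=c[0]['pixels'].copy()
print([(r['p'],r['bbox']) for r in regions_of('side','mug')][:3])
s=np.array(telemetry.get_state()['eef_pos']); print(proj(c,[s,[.489,.421,.085],[.489,.421,0]]))
cv2.imwrite('pics/f.png',cv2.resize(a[160:300,230:400],(0,0),fx=4,fy=4)[...,::-1])
E
```

```text
t: 13.08
eef_pos: [0.4914, 0.4238, 0.1191]
ee_rot: [3.141, 0.002, 2.358]
force: [-0.2, -0.2, 0.1]
width: 0.0875
[(0.73, [295.9, 227.5, 327.6, 263.7])]
[[309.43122587 218.17934328]
 [308.7105802  230.28934765]
 [308.90495609 259.41045839]]
```

View pics/f.png

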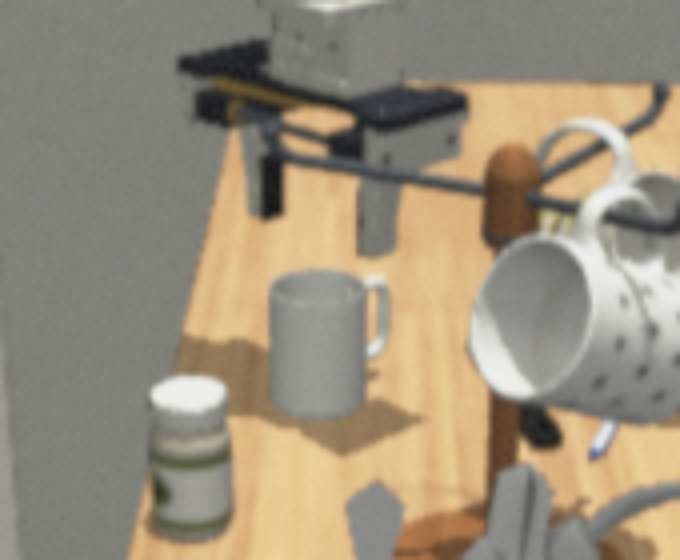

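The side view shows the mug upright, centred at column 309 as predicted, with the open fingers straddling it at about (296,212) and (324,222). I'll descend and grip.

```bash
python3 -m inch '1 -0.1 -0.2 -2.5 0 0 0;1 -0.1 -0.2 -5 0 0 0;1 -0.1 -0.2 -7 0 0 0;1 -0.1 -0.2 -7.2 0 0 0;1 -0.1 -0.2 -7.2 0 0 0;0 -0.1 -0.2 -7.2 0 0 0;0 -0.1 -0.2 -7.2 0 0 0;0 -0.1 -0.2 -7.2 0 0 0;0 -0.1 -0.2 -7.2 0 0 0;0 -0.1 -0.2 -7.2 0 0 0' 20; 
```

```text
t: 14.42
eef_pos: [0.4902, 0.4213, 0.0468]
ee_rot: [-3.142, 0.002, 2.358]
force: [-1.1, -1.0, 4.5]
width: 0.0641
```

```bash
python3 -m inch '0 0 0 1 0 0 0;0 0 0 4 0 0 0;0 0 0 9 0 0 0;0 0 0 15 0 0 0;0 -2 -1 20 0 0 5;0 -4 -3 25 0 0 10;0 -6 -6 29 0 0 16;0 -7 -10 29 0 0 22;0 -7 -14.5 29 0 0 28;0 -7 -19 29 0 0 34;0 -7 -23.5 29 0 0 40;0 -7 -27.5 29 0 0 42' 25; python3 -m inch '0 0 -0.3 0 0 0 0;0 0 -0.3 0 0 0 0;0 0 -0.3 0 0 0 0'; python3 look.py g hook_tip,mug_eye,mug,load_tip0; python3 - <<'E'
import cv2,numpy as np
a=cv2.imread('pics/g_side.png')[100:300,200:430];b=cv2.imread('pics/g_top.png')[180:320,250:411]
cv2.imwrite('pics/g_c.png',np.hstack([cv2.resize(a,(460,400)),cv2.resize(b,(0,0),fx=2,fy=2.857)[:400]]))
E
```

```text
t: 15.92
eef_pos: [0.4194, 0.1445, 0.337]
ee_rot: [3.141, 0.002, 3.093]
force: [1.8, -0.3, -3.0]
width: 0.0642
t: 16.3
eef_pos: [0.4194, 0.1422, 0.3369]
ee_rot: [3.141, 0.001, 3.093]
force: [-0.1, 0.0, -1.9]
width: 0.0641
hook_tip side 0.56 [299. 193.] [0.478 0.185 0.262]
mug_eye side 0.98 [266. 159.] [0.266 1.377 0.046]
mug side 0.73 [265. 186.] [0.291 1.101 0.   ]
load_tip0 side 0.85 [402. 211.] [0.67  0.078 0.262]
load_tip0 side 0.74 [396. 182.] [0.687 0.273 0.262]
load_tip0 top 0.72 [380. 170.] [0.667 0.082 0.262]
load_tip0 top 0.6 [292. 164.] [0.69  0.268 0.262]
   tri [0.669 0.081 0.26 ]
16.8 [array([ 0.527, -0.725,  0.549]), array([0.254, 0.22 , 1.489])]
```

View pics/g_c.png

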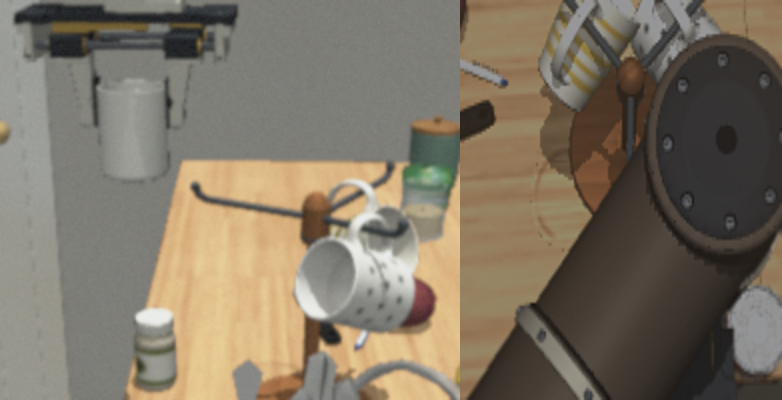

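```bash
python3 -m inch '0 0 0.1 -3 0 0 0;0 0 0.2 -6 0 0 0;0 0 0.2 -8 0 0 0;0 0 0.2 -8.1 0 0 0;0 1.5 0.2 -8.1 0 0 0;0 3 0.2 -8.1 0 0 0;0 4 0.2 -8.1 0 0 0;0 5 0.2 -8.1 0 0 0;0 5.5 0.2 -8.1 0 0 0;0 5.5 0.2 -8.1 0 0 0'; python3 look.py i hook_tip,load_tip0,mug_eye; python3 - <<'E'
import cv2,numpy as np
a=cv2.imread('pics/i_side.png')[130:260,230:430];b=cv2.imread('pics/i_top.png')[140:290,260:410]
cv2.imwrite('pics/i_c.png',np.hstack([cv2.resize(a,(460,299)),cv2.resize(b,(299,299))]))
E
```

```text
t: 18.05
eef_pos: [0.4746, 0.1435, 0.2558]
ee_rot: [-3.141, 0.001, 3.093]
force: [-1.0, -0.9, -1.7]
width: 0.0641
load_tip0 side 0.7 [399. 211.] [0.665 0.08  0.262]
load_tip0 side 0.59 [398. 180.] [0.694 0.29  0.262]
load_tip0 top 0.98 [289. 166.] [0.686 0.275 0.262]
   tri [0.704 0.278 0.193]
mug_eye side 0.75 [295. 198.] [0.428 0.815 0.046]
mug_eye side 0.32 [402. 211.] [0.778 0.684 0.046]
18.45 [array([ 0.527, -0.725,  0.549]), array([0.254, 0.22 , 1.489])]
```

View pics/i_c.png

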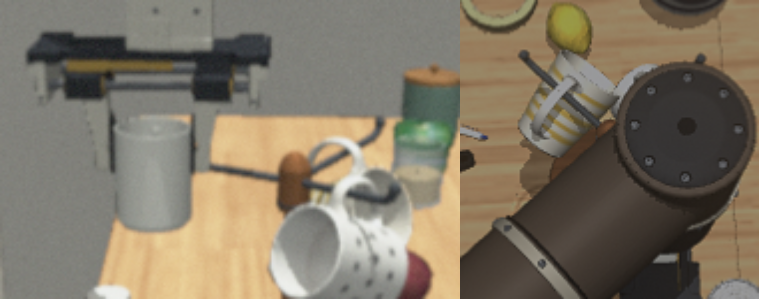

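```bash
python3 -m inch '0 0.8 0 0 0 0 0;0 1.6 -0.1 0 0 0 0;0 2.3 -0.1 0 0 0 0;0 2.3 -0.1 0 0 0 0;0 2.3 -0.1 0 0 0 0'; python3 -m inch '0 0 0 -0.6 0 0 0;0 0 0 -1.2 0 0 0;0 0 0 -1.6 0 0 0;0 0 0 -1.6 0 0 0;0 0 0 -1.6 0 0 0'; python3 look.py j load_tip0
```

```text
t: 19.08
eef_pos: [0.4972, 0.1426, 0.2559]
ee_rot: [3.141, 0.001, 3.093]
force: [-0.8, -0.2, -2.8]
width: 0.0637
t: 19.7
eef_pos: [0.4973, 0.1426, 0.24]
ee_rot: [3.141, 0.001, 3.093]
force: [-0.3, -0.2, -2.8]
width: 0.0642
load_tip0 side 0.8 [395. 181.] [0.685 0.28  0.262]
load_tip0 side 0.64 [399. 210.] [0.666 0.085 0.262]
load_tip0 top 0.6 [290. 167.] [0.685 0.272 0.262]
   tri [0.684 0.272 0.264]
19.9 [array([ 0.527, -0.725,  0.549]), array([0.254, 0.22 , 1.489])]
```

```bash
python3 -m inch '0 0 0 -0.4 0 0 0;0 0 0 -0.7 0 0 0;0 0 0 -0.7 0 0 0'; python3 -m inch '0 0 0 -0.2 0 0 0;0 0 0 -0.2 0 0 0';python3 -m inch '0 0 0 -0.2 0 0 0;0 0 0 -0.2 0 0 0'; python3 -m inch '0 0 0 -0.2 0 0 0;0 0 0 -0.2 0 0 0'
```

```text
t: 20.27
eef_pos: [0.4971, 0.1425, 0.2327]
ee_rot: [-3.141, 0.001, 3.093]
force: [0.1, -1.1, -1.9]
width: 0.0639
t: 20.52
eef_pos: [0.4972, 0.1425, 0.2306]
ee_rot: [-3.141, 0.001, 3.093]
force: [-0.8, 0.2, -1.7]
width: 0.0638
t: 20.78
eef_pos: [0.4974, 0.1426, 0.229]
ee_rot: [3.141, 0.002, 3.093]
force: [-0.7, -1.6, 1.9]
width: 0.064
t: 21.02
eef_pos: [0.4975, 0.1426, 0.2272]
ee_rot: [3.141, 0.002, 3.093]
force: [-1.7, 0.1, 3.0]
width: 0.0637
```

Contact came at the predicted height (bar resting on the arm), so it is threaded. Releasing.

```bash
python3 -m inch '1 0 0 0.1 0 0 0;1 0 0 0.1 0 0 0;1 0 0 0.1 0 0 0;1 0 0 0.1 0 0 0;1 0 0 1 0 0 0;1 0 0 4 0 0 0;1 0 0 8 0 0 0;1 0 0 12 0 0 0;1 0 0 12 0 0 0'; python3 -m inch '1 -2 3 0 0 0 0;1 -4 8 0 0 0 0;1 -6 14 0 0 0 0;1 -7 20 0 0 0 0;1 -7 26 0 0 0 0;1 -7 30 0 0 0 0;1 -7 30 0 0 0 0;1 -7 30 0 0 0 0;1 -7 30 0 0 0 0;1 -7 30 0 0 0 0;1 -7 30 0 0 0 0;1 -7 30 0 0 0 0'; python3 look.py k; python3 - <<'E'
import cv2,numpy as np
a=cv2.imread('pics/k_side.png')[130:370,220:460];b=cv2.imread('pics/k_top.png')[140:340,210:430]
cv2.imwrite('pics/k_c.png',np.hstack([cv2.resize(a,(390,390)),cv2.resize(b,(400,390))]))
E
```

```text
t: 22.15
eef_pos: [0.4989, 0.1431, 0.3514]
ee_rot: [3.138, 0.008, 3.093]
force: [0.0, 0.2, -0.6]
width: 0.0878
t: 23.65
eef_pos: [0.429, 0.4428, 0.3516]
ee_rot: [3.137, 0.008, 3.093]
force: [-0.2, 1.2, -0.5]
width: 0.0876
tree side 0.95 [352. 305.] [0.593 0.184 0.   ]
tree side 0.39 [356. 255.] [0.618 0.452 0.   ]
tree top 0.88 [334. 231.] [0.6   0.181 0.   ]
   tri [0.596 0.181 0.003]
hook_tip side 0.56 [301. 194.] [0.482 0.175 0.262]
hook_tip top 0.89 [334. 261.] [0.476 0.191 0.262]
   tri [0.479 0.191 0.256]
load_tip0 side 0.91 [399. 180.] [0.694 0.285 0.262]
load_tip0 side 0.85 [397. 208.] [0.663 0.094 0.262]
load_tip0 top 0.75 [378. 170.] [0.667 0.086 0.262]
   tri [0.656 0.091 0.315]
load_tip1 side 0.91 [399. 180.] [0.694 0.285 0.262]
load_tip1 side 0.85 [397. 208.] [0.663 0.094 0.262]
load_tip1 top 0.75 [378. 170.] [0.667 0.086 0.262]
   tri [0.656 0.091 0.315]
mug side 0.7 [316. 222.] [0.504 0.708 0.   ]
mug side 0.58 [312. 202.] [0.486 0.908 0.   ]
mug top 0.77 [317. 256.] [0.538 0.227 0.   ]
   tri [0.507 0.227 0.183]
mug_eye side 0.68 [401. 211.] [0.776 0.689 0.046]
mug_eye top 0.88 [327. 248.] [0.547 0.2   0.046]
   tri [0.602 0.193 0.208]
bean_tin side 0.76 [269. 343.] [0.422 0.04  0.   ]
bean_tin side 0.75 [352. 304.] [0.594 0.191 0.   ]
bean_tin top 0.84 [396. 299.] [0.419 0.037 0.   ]
   tri [0.421 0.037 0.002]
spice_jar side 0.59 [278. 292.] [0.422 0.241 0.   ]
spice_jar top 0.77 [306. 300.] [0.428 0.258 0.   ]
   tri [ 0.424  0.258 -0.008]
peeler side 0.46 [356. 257.] [0.617 0.44  0.   ]
peeler top 0.87 [234. 229.] [0.619 0.433 0.   ]
   tri [0.617 0.433 0.004]
24.65 [array([ 0.527, -0.725,  0.549]), array([0.254, 0.22 , 1.489])]
```

View pics/k_c.png

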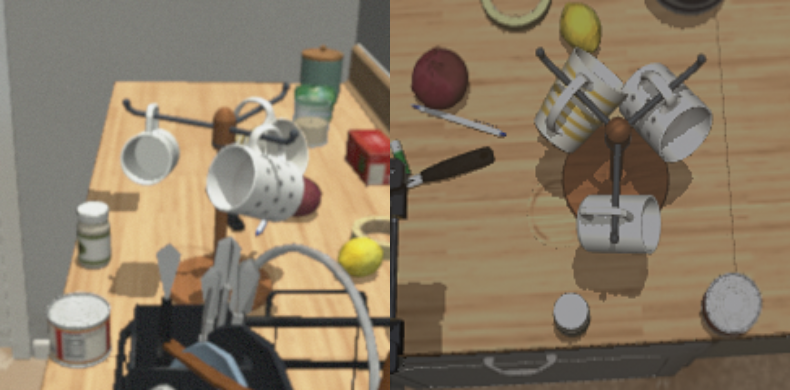

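The white mug hangs on the front hook (side crop (150,150), top crop (618,222)). The bystanders are unmoved and the gripper is clear. I'll let the swing fade a little, check once more and hand in.

```bash
python3 -m inch '1 0 0 0 0 0 0;1 0 0 0 0 0 0;1 0 0 0 0 0 0;1 0 0 0 0 0 0;1 0 0 0 0 0 0;1 0 0 0 0 0 0;1 0 0 0 0 0 0;1 0 0 0 0 0 0;1 0 0 0 0 0 0;1 0 0 0 0 0 0;1 0 0 0 0 0 0;1 0 0 0 0 0 0'; python3 look.py l mug,hook_tip && python3 -c "
from station import arm; print(arm.job_done())"
```

```text
t: 26.15
eef_pos: [0.4289, 0.4431, 0.3514]
ee_rot: [3.138, 0.008, 3.093]
force: [-0.5, -0.6, 0.2]
width: 0.0874
mug side 0.71 [312. 235.] [0.494 0.59  0.   ]
mug top 0.9 [322. 257.] [0.536 0.215 0.   ]
   tri [0.505 0.215 0.157]
hook_tip side 0.9 [299. 193.] [0.478 0.185 0.262]
hook_tip side 0.65 [349. 306.] [ 0.558 -0.251  0.262]
hook_tip top 0.68 [334. 262.] [0.474 0.191 0.262]
   tri [0.476 0.191 0.26 ]
26.45 [array([ 0.527, -0.725,  0.549]), array([0.254, 0.22 , 1.489])]
the job is handed in; nothing more can be done
None
```

The white mug is hanging by its handle on the empty hook at the front, and I handed the job in at about 26.5 s of the 72 s allowed. I turned the tree counter-clockwise by about 180°, pushing first on a loaded arm and then on the empty one. Then I threaded the mug's handle over the hook, lowered it until it touched at the expected height, and let go.

**Final checks:**
- **Mug:** the last picture I viewed shows it hanging handle up. About two seconds later, just before handing in, the detectors still placed it on the hook, still swinging a little.
- **Hook direction:** it is not exactly at the front. The readings put it roughly 3–5° off straight towards the robot, with scatter between the detections, and I did not correct it.
- **Tin, jar and peeler:** they look undisturbed in the pictures. Their measured positions agree with the first ones to within about 1 cm, which is the scatter of the detectors.
- **Robot:** the gripper is open and well clear, and the force readings were near zero at the end.

One check failed: fitting the mug's position from the side camera just before the grasp found no mug. I used the earlier top-camera fit, confirmed by viewing a side picture.

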